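Slide the telescopic bottle arm home until its spring button pops up

ROBOT

A 6-joint arm with a two-finger parallel gripper is mounted at the origin on a cart in front of the work surface, level with it; the furniture and walls round the work are solid. World frame = base frame: x ahead of the robot, y to its left, z up, the work surface at z = 0. Lengths are in m, angles in degrees, forces in N, time in s.
With the tool pointing down it reaches from about 0.25 to 0.8 m from the base axis. Payload 3.9 kg.
Tool frame: the origin (TCP) lies on the centre line of the jaws, within the pads' length; the fingertips stand 8 mm ahead of it and the grasp point (between the pads) lies 11 mm behind it; z points along the fingers, y is the line along which they close (so a half turn about z gives the same grasp; the last joint's range is limited). The gripper opens to 85 mm and grips with 20 to 120 N. Pads are 22 mm wide; open, the fingers measure 114 mm over their backs; the gripper's body (76 mm by 85 mm) begins 54 mm behind the grasp point. The pads swing forward as they close: fully open they stand 13 mm farther back than shut.
Start: joints at [75.688, 14.897, -7.913, 67.191, 0, 90], TCP at [0.13, 0.509, 0.239] pointing down, gripper open.
Joint ranges: [-159.42, 159.42], [-47.68, 98.78], [-73.54, 78.23], [-108.79, 121.32], [-90, 84.71], [-180, 180]. Speed limits (degrees/s): [147.25, 147.25, 180, 180, 180, 180].

INTERFACE

Orientations are given as [roll, pitch, yaw] about the fixed x, y, z axes, in that order (R = Rz(yaw) Ry(pitch) Rx(roll)).
In Python, from rig import sense, grab_frame, finish_job gives the robot as it stands. The module is installed in compiled form; this text tells all that it offers.
- The arm moves only by the shell command python3 -m inch 'ROWS'. ROWS is JSON, a list of rows, each an object with "grip": the opening, from 0 (shut) to 1 (fully open); "offset": the shift along the world's x, y, z in mm, a list of three; "roll": the turn about the world's z in degrees. A call has 1 to 5 rows; each row shifts and turns the commanded pose from where the row before left it; what a row does not reach is not made up. A row lasts 1/8 s, in which the tool goes at most 62.5 mm and 10.7 degrees, less where a joint would pass 70% of its speed; a pose out of reach is approached as far as the arm can. A call with a gripper value outside its range is refused whole. The fingers move at their own pace and stop on an object; the grip force is fixed at half the most. Time passes only in rows, so rows that do not move let the fingers close. It gives the time, the measured TCP pose, the force, the opening and the grip force at its end, in the units of the state.
- sense(): the state, without advancing time (a new reading comes with each control period).
- grab_frame(name): name is "scene" or "top"; returns a dict with "image" (420x560x3 uint8, red, green, blue), "intrinsics" (3x3 intrinsics, pixels), "pose" (4x4, takes a point from camera to world coordinates). Camera axes: x right, y down, z forward; pixel columns grow to the right and rows downward; lengths in m; the calibration is good to about 2 mm. A picture is of the moment at which its call begins. There is no depth.
- finish_job(): hands the job in; it is judged then, once.
The state is a dict: "t": time; "joint_positions": joint angles; "joint_velocities": joint speeds; "joint_efforts": joint torques, N m; "tcp_pos": TCP position; "tool_rot": TCP orientation; "force": force on the tool from outside, world axes, zero at the start; "torque": the same for the moment, N m; "finger_gap": finger opening in m; "gripper_force": force on a finger pad.
Only numpy, scipy, OpenCV 4.12 (cv2) and the standard library are available. Lean on these libraries where they do the work, as an engineer would, in place of code of your own. Each camera call takes 0.05 s, during which the arm holds its last target. There are 200 camera calls.

TASK

The square telescopic bottle arm has been left pulled out of its sleeve. Press its black thumb key down so that the spring catch goes flush, keep it down while you slide the arm home into the sleeve, then let go so that the catch pops up through the hole in the sleeve's top. Leave the round-rod arm and the two loose bottles undisturbed.

Things in the scene. Friction and masses are not known exactly. Their poses are not given: they have to be found in the camera images.
- stand: Fixed stand: grey foot plate, 140 x 100 mm, with a square aluminium tube (the sleeve) level on it, 44 mm wide, 125 mm long, top 55 mm above the worktop. Origin on the worktop under the sleeve's mouth; x is level and points into the sleeve, the way the arm slides home. The grey square arm leaves the mouth toward -x and ends in a cup with a white bottle. It may be the nearer or farther of two stands.
- key_top (a point): Top middle of the black thumb key standing on the square arm: 30 mm long (stand's x), 20 mm wide (stand's y), 50 mm tall above the arm; its top is 100 mm above the worktop when up. Pinch it across the 20 mm from above. It goes straight down when pressed and takes the arm along when pushed sideways. The bottle's middle is 71 mm away toward the stand's -x, top about 90 mm above the worktop.
- catch_top (a point): Top middle of the steel spring catch, 14 mm square, one piece with the thumb key, 70 mm from it toward the stand's +x. When up it stands 11 mm above the arm (61 mm above the worktop) and butts against the sleeve's mouth.
- hole (a point): Middle of the hole in the sleeve's top wall, 30 mm long (stand's x) and 22 mm wide, its edge 55 mm above the worktop, 43 mm along +x from the mouth. The catch must come up through it.
- tube_slide (a joint): How far the square arm is slid in, m: starts between 0 and 0.02 (pulled out), end stop at 0.093. It slides along the stand's +x with about 2 N of friction. The catch is under the lip from about 0.04 to 0.08 and wholly within the hole from 0.080 to the stop, so sliding it to the stop is right.
- button (a joint): How far the thumb key and catch are pressed down, m: 0 is up, 0.014 the bottom stop. A spring lifts them with 4 N when up, 7 N at the bottom. Pressed 0.010 or more, the catch passes under the sleeve's lip; let go below the hole it pops up to 0 by itself and locks the arm.
- old_stand: Bystander, fixed: the other stand, with a round rod, ribbed round collar and empty cup, no thumb key; about 250 mm long, up to 57 mm high. Origin on the worktop under the mouth of its tube, x along the tube away from the cup.
- bottle_a: Bystander, loose: glass bottle with a blue screw cap, 56 mm across, 104 mm tall; origin at the centre of its underside. Leave it standing where it is.
- bottle_b: Bystander, loose: bottle with a dark blue screw cap, 60 mm across, 93 mm tall; origin at the centre of its underside. Leave it standing where it is.

How it is judged:
By the outcome, as a careful person would: the job done as asked, in the order asked, and still so for the second after the job is handed in, with the robot touching nothing.
It also fails if it takes over 35 s, if anything falls off the work surface, if the arm or the gripper's body presses on something with over 40 N, if the wrist force passes 120 N, or if a joint passes its speed limit or range.

## Working session

There is one attempt and no reset: what is moved stays moved. The work goes in short steps, Python scripts to look and compute and a shell command to move; the robot and the scene stay as the last step left them, time stands still between calls to the robot, and variables do not carry over. Pictures are saved under pics/ and viewed, at most 10 in all, crops included, and the job is handed in when it is done.

```bash
mkdir -p pics
python3 - <<'E'
from rig import *
import cv2,numpy as np
for n in("scene","top"):
    f=grab_frame(n); cv2.imwrite(f"pics/{n}0.png",f["image"][:,:,::-1]); np.savez(f"{n}0.npz",**f)
    print(n,f["intrinsics"].round(1).tolist(),f["pose"].round(3).tolist())
s=sense();print(s["t"],s["tcp_pos"],s["tool_rot"],s["finger_gap"])
E
```

```text
scene [[545.1, 0.0, 283.1], [0.0, 545.1, 207.3], [0.0, 0.0, 1.0]] [[0.807, -0.314, 0.5, -0.078], [-0.591, -0.441, 0.676, -0.854], [0.008, -0.841, -0.541, 0.76], [0.0, 0.0, 0.0, 1.0]]
top [[393.6, 0.0, 279.8], [0.0, 393.6, 214.9], [0.0, 0.0, 1.0]] [[0.019, -0.981, 0.192, 0.363], [-1.0, -0.014, 0.028, -0.008], [-0.025, -0.193, -0.981, 0.924], [0.0, 0.0, 0.0, 1.0]]
0.1 [0.12962556 0.50811401 0.2385679 ] [-1.79898724e+02 -7.80186861e-05  1.65688355e+02] 0.08505572382043367
```

View pics/scene0.png

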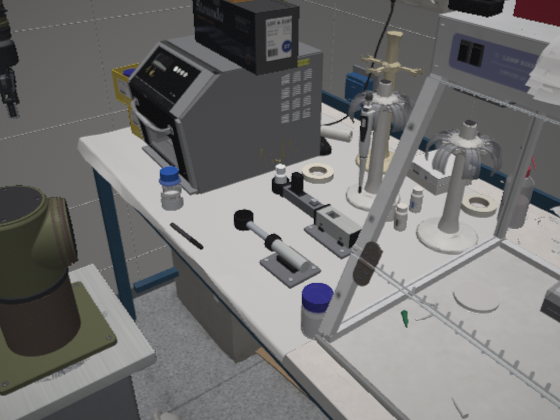

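View pics/top0.png

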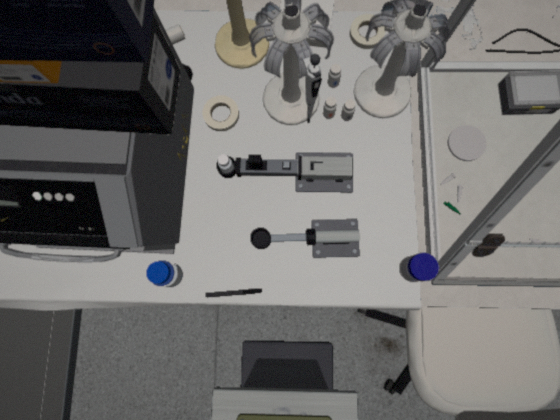

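The square arm is the farther stand. In the top view its key is near (256,160), its catch near (287,166), and its sleeve spans columns 298–352. I'll zoom in next and cast rays.

```bash
cat > h.py <<'E'
import numpy as np,cv2
def ray(f,u,v):
    d=np.linalg.inv(f["intrinsics"])@[u,v,1.]; P=f["pose"]; return P[:3,3],P[:3,:3]@d
def onz(f,u,v,z):
    o,d=ray(f,u,v); return (o+d*(z-o[2])/d[2]).round(4)
def proj(f,p):
    P=f["pose"]; q=f["intrinsics"]@(P[:3,:3].T@(np.array(p)-P[:3,3])); return q[:2]/q[2]
E
python3 - <<'E'
from h import *
t=np.load("top0.npz");s=np.load("scene0.npz")
a=cv2.resize(t["image"][140:205,210:370],None,fx=5,fy=5,interpolation=3)
b=cv2.resize(s["image"][155:265,255:375],None,fx=5,fy=5,interpolation=3)
cv2.imwrite("pics/a.png",a[:,:,::-1]);cv2.imwrite("pics/b.png",b[:,:,::-1])
print(onz(t,256,160,.1),onz(t,287,166,.061),onz(t,298,167,.055),onz(t,352,167,.055),onz(t,225,160,.09))
print(onz(t,185,245,.0),onz(t,290,100,0))
E
```

```text
[0.6466 0.0697 0.1   ] [0.6463 0.0019 0.061 ] [ 0.6462 -0.0234  0.055 ] [ 0.6475 -0.1472  0.055 ] [0.6493 0.1399 0.09  ]
[0.4682 0.2415 0.    ] [ 0.8413 -0.0023  0.    ]
```

View pics/a.png

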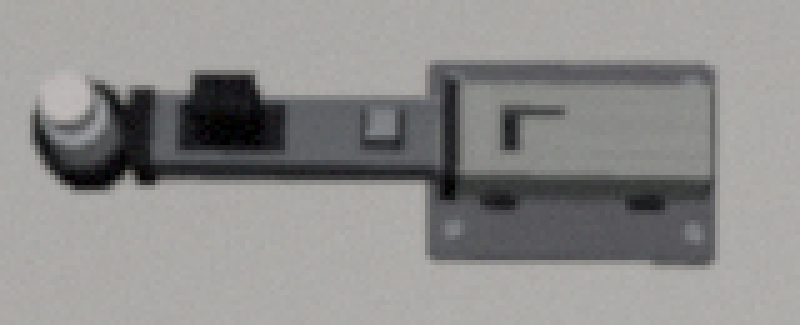

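View pics/b.png

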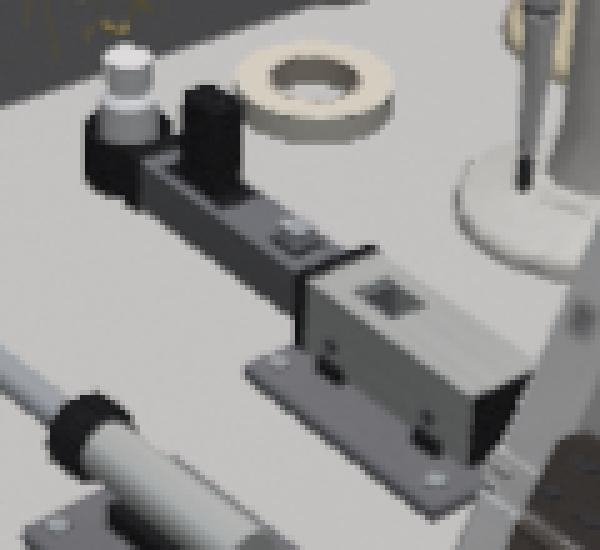

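Crop a.png shows the key top near full-frame (255,159), the catch at (286.8,164.6) and the sleeve mouth at column ~301. In b.png the key top is near full-frame (297.4,174.5), with the hole clear. I'll triangulate the key and the overhead claw.

Run:
```python
from h import *
t=np.load("top0.npz");s=np.load("scene0.npz")
def tri(a,b):
    A=[];B=[]
    for f,p in((t,a),(s,b)):
        o,d=ray(f,*p); d/=np.linalg.norm(d); M=np.eye(3)-np.outer(d,d); A.append(M);B.append(M@o)
    x,r,_,_=np.linalg.lstsq(np.vstack(A),np.hstack(B),rcond=None); return x.round(4),r
print("key",tri((255,159),(297.4,174.5)),onz(t,255,159,.1),onz(s,297.4,174.5,.1))
print("catch",onz(t,286.8,164.6,.061),onz(s,255+295/5,155+228/5,.061))
print("sleeve dir",onz(t,302,140+78/5,.055),onz(t,352.4,140+81/5,.055),onz(t,302,176,.055),onz(t,352.4,176,.055))
print("hole",onz(s,255+391/5,155+297/5,.055))
print("claw",tri((292,5),(386,88)), "claw2",tri((420,5),(470,128)),"boxtop edge",tri((181,108),(320,40)))
```

```text
key (array([0.6491, 0.0721, 0.0992]), array([6.62435531e-10])) [0.6488 0.072  0.1   ] [0.6482 0.071  0.1   ]
catch [0.6497 0.0024 0.061 ] [6.456e-01 2.000e-04 6.100e-02]
sleeve dir [ 0.6738 -0.0324  0.055 ] [ 0.6735 -0.1485  0.055 ] [ 0.6247 -0.0328  0.055 ] [ 0.626  -0.1477  0.055 ]
hole [ 0.6501 -0.0661  0.055 ]
claw (array([ 0.8593, -0.0021,  0.304 ]), array([0.00010969])) claw2 (array([ 0.8762, -0.2353,  0.2835]), array([9.63277206e-05])) boxtop edge (array([0.6702, 0.1208, 0.4034]), array([0.00667854]))
```

```bash
python3 -m inch '[{"grip":1,"offset":[34,-50,0],"roll":-10},{"grip":1,"offset":[34,-50,0],"roll":-10},{"grip":1,"offset":[34,-50,0],"roll":-10},{"grip":1,"offset":[34,-50,0],"roll":-10},{"grip":1,"offset":[34,-50,0],"roll":-10}]'; python3 -m inch '[{"grip":1,"offset":[30,-45,0],"roll":-10},{"grip":1,"offset":[30,-45,0],"roll":-10},{"grip":1,"offset":[30,-45,0],"roll":-5.7},{"grip":1,"offset":[30,-45,0],"roll":0},{"grip":1,"offset":[0,0,0],"roll":0}]'; python3 -c "
from rig import *;s=sense();print(s['tcp_pos'],s['tool_rot'])"
```

```text
t: 0.72
tcp_pos: [0.3004, 0.2569, 0.2391]
tool_rot: [180.0, 0.0, 115.4]
force: [1.5, 0.9, -0.1]
finger_gap: 0.0854
gripper_force: 0.0
t: 1.35
tcp_pos: [0.4213, 0.0759, 0.2389]
tool_rot: [180.0, 0.0, 89.6]
force: [-0.2, 0.9, 0.2]
finger_gap: 0.0854
gripper_force: 0.0
[0.42130679 0.07594528 0.23893598] [1.79991283e+02 3.93714153e-02 8.96250195e+01]
```

```bash
python3 -m inch '[{"grip":1,"offset":[57,-1,0],"roll":0},{"grip":1,"offset":[57,-1,0],"roll":0},{"grip":1,"offset":[57,-1,0],"roll":0},{"grip":1,"offset":[57,-1,-40],"roll":0},{"grip":1,"offset":[0,0,-40],"roll":0}]';python3 -m inch '[{"grip":1,"offset":[0,0,-20],"roll":0},{"grip":1,"offset":[0,0,0],"roll":0}]'
python3 - <<'E'
from rig import *; from h import *
out=[]
for n in("scene","top"):
    f=grab_frame(n); s=sense(); c=proj(f,[.649,.072,.1]); print(n,c)
    x,y=int(c[0])-55,int(c[1])-55; out.append(cv2.resize(f["image"][y:y+100,x:x+110],None,fx=3.6,fy=3.6,interpolation=3))
cv2.imwrite("pics/c.png",np.hstack(out)[:,:,::-1]); print(s["tcp_pos"])
E
```

```text
t: 1.98
tcp_pos: [0.6456, 0.0762, 0.1614]
tool_rot: [179.9, -0.0, 90.0]
force: [-0.8, 0.4, 0.3]
finger_gap: 0.0854
gripper_force: 0.0
t: 2.22
tcp_pos: [0.6395, 0.0758, 0.1407]
tool_rot: [-179.6, 0.0, 90.1]
force: [0.4, -0.1, 0.1]
finger_gap: 0.0855
gripper_force: 0.0
scene [297.40177767 174.23970005]
top [255.00101363 158.93105228]
[0.64175154 0.07570966 0.14392873]
```

View pics/c.png

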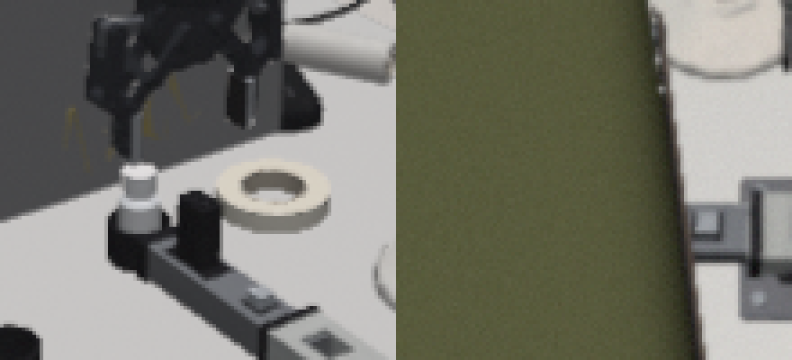

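The scene half shows the open fingers straddling the key from above at crop (122,150) and (245,110). I'll nudge the gripper to centre it, then descend.

```bash
python3 -m inch '[{"grip":1,"offset":[6,-4,0],"roll":0},{"grip":1,"offset":[0,0,-20],"roll":0},{"grip":1,"offset":[0,0,-20],"roll":0},{"grip":1,"offset":[0,0,-16],"roll":0},{"grip":1,"offset":[0,0,0],"roll":0}]';python3 -m inch '[{"grip":1,"offset":[0,0,0],"roll":0}]'
```

```text
t: 2.95
tcp_pos: [0.6473, 0.0706, 0.0866]
tool_rot: [-179.9, 0.0, 90.0]
force: [-0.2, -0.2, 0.2]
finger_gap: 0.0854
gripper_force: 0.0
t: 3.08
tcp_pos: [0.6486, 0.0708, 0.0883]
tool_rot: [179.9, -0.0, 90.0]
force: [-0.5, 0.8, 0.9]
finger_gap: 0.0854
gripper_force: 0.0
```

```bash
python3 -m inch '[{"grip":0.5,"offset":[0,0,0],"roll":0},{"grip":0.3,"offset":[0,0,0],"roll":0},{"grip":0.1,"offset":[0,0,0],"roll":0},{"grip":0.1,"offset":[0,0,0],"roll":0},{"grip":0.1,"offset":[0,0,0],"roll":0}]'
```

```text
t: 3.7
tcp_pos: [0.651, 0.0709, 0.0883]
tool_rot: [179.7, -0.0, 90.0]
force: [5.3, 0.4, -0.3]
finger_gap: 0.0186
gripper_force: 64.7
```

```bash
python3 -m inch '[{"grip":0.1,"offset":[1,0,-5],"roll":0},{"grip":0.1,"offset":[0,0,-5],"roll":0},{"grip":0.1,"offset":[0,0,-3],"roll":0},{"grip":0.1,"offset":[0,0,0],"roll":0},{"grip":0.1,"offset":[0,0,0],"roll":0}]'
```

```text
t: 4.32
tcp_pos: [0.6511, 0.071, 0.0757]
tool_rot: [179.7, -0.0, 90.0]
force: [4.0, -0.0, 6.4]
finger_gap: 0.0187
gripper_force: 65.7
```

The key is pressed about 12 mm, with an upward force of 6.4 N. Now I'll slide the arm.

```bash
python3 -m inch '[{"grip":0.1,"offset":[0,-6,0],"roll":0},{"grip":0.1,"offset":[0,-8,0],"roll":0},{"grip":0.1,"offset":[0,-8,0],"roll":0},{"grip":0.1,"offset":[0,-8,0],"roll":0},{"grip":0.1,"offset":[0,0,0],"roll":0}]'
```

```text
t: 4.95
tcp_pos: [0.6509, 0.0403, 0.0757]
tool_rot: [179.8, 0.0, 89.9]
force: [4.4, -1.3, 6.0]
finger_gap: 0.0182
gripper_force: 65.7
```

```bash
python3 -m inch '[{"grip":0.1,"offset":[0,-8,0],"roll":0},{"grip":0.1,"offset":[0,-8,0],"roll":0},{"grip":0.1,"offset":[0,-8,0],"roll":0},{"grip":0.1,"offset":[0,-8,0],"roll":0},{"grip":0.1,"offset":[0,0,0],"roll":0}]'
```

```text
t: 5.58
tcp_pos: [0.6507, 0.0083, 0.0756]
tool_rot: [179.8, 0.0, 89.9]
force: [3.1, -0.7, 6.4]
finger_gap: 0.0186
gripper_force: 65.7
```

```bash
python3 -m inch '[{"grip":0.1,"offset":[0,-4,0],"roll":0},{"grip":0.1,"offset":[0,-2,0],"roll":0},{"grip":0.1,"offset":[0,0,0],"roll":0}]'; python3 -m inch '[{"grip":0.1,"offset":[0,-2,0],"roll":0},{"grip":0.1,"offset":[0,0,0],"roll":0}]'; python3 -m inch '[{"grip":0.1,"offset":[0,-2,0],"roll":0},{"grip":0.1,"offset":[0,0,0],"roll":0}]'
```

```text
t: 5.95
tcp_pos: [0.6507, 0.0031, 0.0756]
tool_rot: [179.8, -0.0, 90.0]
force: [3.7, 1.2, 6.6]
finger_gap: 0.0188
gripper_force: 65.7
t: 6.2
tcp_pos: [0.6507, 0.0013, 0.0756]
tool_rot: [179.8, -0.1, 90.0]
force: [3.3, 0.9, 6.9]
finger_gap: 0.0188
gripper_force: 65.8
t: 6.45
tcp_pos: [0.6507, -0.0008, 0.0756]
tool_rot: [179.8, -0.1, 90.0]
force: [3.6, 2.1, 7.0]
finger_gap: 0.0188
gripper_force: 65.8
```

```bash
python3 -m inch '[{"grip":0.1,"offset":[0,-2,0],"roll":0},{"grip":0.1,"offset":[0,0,0],"roll":0}]'; python3 -m inch '[{"grip":0.1,"offset":[0,-2,0],"roll":0},{"grip":0.1,"offset":[0,0,0],"roll":0}]'; python3 -m inch '[{"grip":0.1,"offset":[0,-2,0],"roll":0},{"grip":0.1,"offset":[0,0,0],"roll":0}]'
python3 - <<'E'
from rig import *; from h import *
f=grab_frame("scene"); cv2.imwrite("pics/d.png",cv2.resize(f["image"][110:260,230:390],None,fx=4,fy=4,interpolation=3)[:,:,::-1])
E
```

```text
t: 6.7
tcp_pos: [0.6506, -0.0027, 0.0756]
tool_rot: [179.8, -0.1, 90.0]
force: [3.8, 1.5, 6.5]
finger_gap: 0.0184
gripper_force: 65.8
t: 6.95
tcp_pos: [0.6506, -0.0033, 0.0756]
tool_rot: [179.8, -0.2, 90.0]
force: [2.7, 5.4, 6.4]
finger_gap: 0.0187
gripper_force: 65.7
t: 7.2
tcp_pos: [0.6506, -0.0035, 0.0756]
tool_rot: [179.8, -0.4, 90.1]
force: [3.8, 9.1, 6.6]
finger_gap: 0.0188
gripper_force: 65.8
```

View pics/d.png

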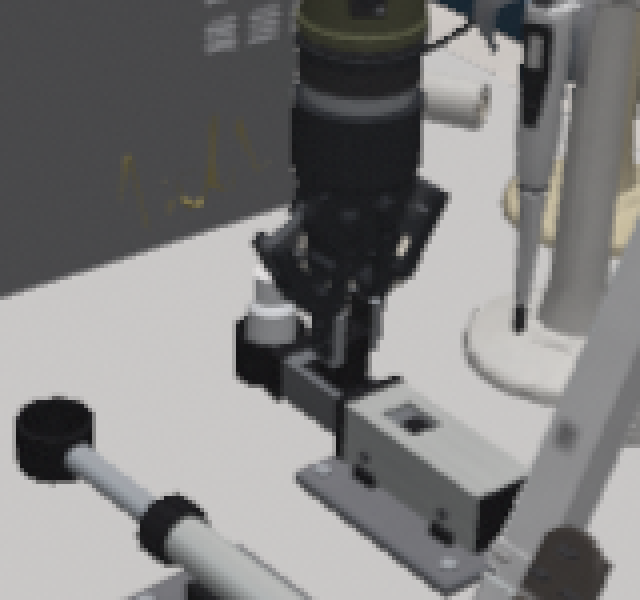

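At 74.5 mm of travel the end-stop force appeared. The picture shows the arm fully home with the catch dark inside the hole at crop (412,418). I'll relax the push and let go.

```bash
python3 -m inch '[{"grip":0.1,"offset":[0,3,0],"roll":0},{"grip":0.1,"offset":[0,0,0],"roll":0},{"grip":1,"offset":[0,0,0],"roll":0},{"grip":1,"offset":[0,0,0],"roll":0},{"grip":1,"offset":[0,0,0],"roll":0}]';python3 -m inch '[{"grip":1,"offset":[0,0,0],"roll":0},{"grip":1,"offset":[0,0,0],"roll":0},{"grip":1,"offset":[0,0,15],"roll":0},{"grip":1,"offset":[0,0,30],"roll":0},{"grip":1,"offset":[0,0,40],"roll":0}]';python3 -m inch '[{"grip":1,"offset":[0,0,40],"roll":0},{"grip":1,"offset":[-50,0,10],"roll":0},{"grip":1,"offset":[-50,0,0],"roll":0},{"grip":1,"offset":[-50,0,0],"roll":0},{"grip":1,"offset":[0,0,0],"roll":0}]'
python3 - <<'E'
from rig import *; from h import *
f=grab_frame("scene"); cv2.imwrite("pics/e.png",cv2.resize(f["image"][140:290,230:390],None,fx=4,fy=4,interpolation=3)[:,:,::-1])
print(sense()["t"],proj(f,[.649,-.071,.061]))
E
```

```text
t: 7.88
tcp_pos: [0.6478, -0.0043, 0.0735]
tool_rot: [-179.9, 0.0, 90.0]
force: [0.1, 0.2, 0.0]
finger_gap: 0.072
gripper_force: 0.0
t: 8.5
tcp_pos: [0.6484, -0.0042, 0.1604]
tool_rot: [-179.9, 0.0, 90.0]
force: [1.2, 0.1, -0.3]
finger_gap: 0.0851
gripper_force: 0.0
t: 9.12
tcp_pos: [0.4941, -0.0042, 0.2101]
tool_rot: [-179.8, 0.0, 90.0]
force: [0.2, -0.6, -0.1]
finger_gap: 0.0853
gripper_force: 0.0
9.175 [334.33179311 213.34688569]
```

View pics/e.png

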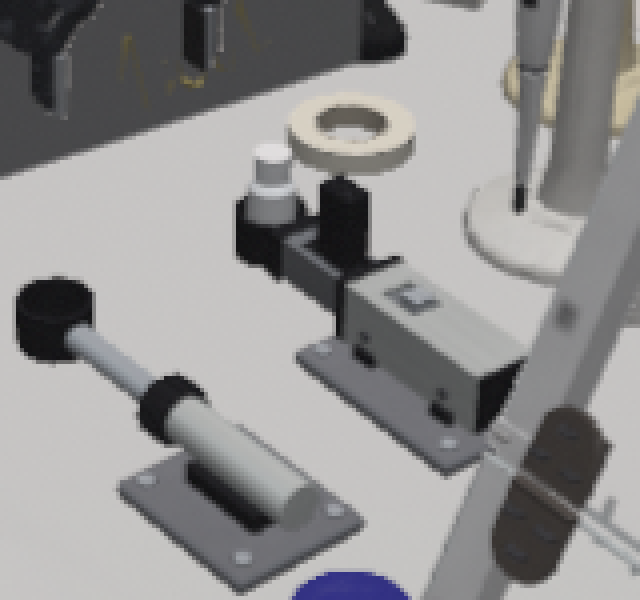

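The catch is up through the hole at crop (418,293) and the key stands at full height. The old stand is undisturbed and the gripper is clear.

```bash
python3 -c "
from rig import *
print(finish_job())"
```

```text
the job is handed in; nothing more can be done
None
```

The square arm is home against its end stop with the catch up through the sleeve's hole; the gripper never went near the round-rod arm or the loose bottles, and the job is handed in at about 9 s.

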